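# Tip a cast cover over onto the lapping board

## Robot

A 6-joint arm with a two-finger parallel gripper is mounted at the origin on the work surface. World frame = base frame: x ahead of the robot, y to its left, z up, the work surface at z = 0. Lengths are in m, angles in rad, forces in N, time in s.
With the tool pointing down it reaches from about 0.35 to 0.775 m from the base axis. Payload 7.3 kg.
Tool frame: the origin (TCP) lies at the very end of the fingers, on their centre line; the grasp point (between the pads) lies grip_point_offset behind it (grip_point_offset is the distance from the TCP to the grasp point, in m); z points along the fingers, y is the direction in which the jaws open and shut (so a half turn about z gives the same grasp; the last joint's range is limited). The gripper opens to 92 mm and grips with 3 to 60 N. Pads are 19 mm wide; open, the fingers measure 130 mm over their backs; the gripper's body (75 mm by 190 mm) begins 47 mm behind the grasp point.
Start: joints at [1.053, 0.342, 1.524, -0, 1.275, -0.146], TCP at [0.191, 0.489, 0.227] pointing down, gripper open.
Joint ranges: [-2.53, 2.53], [-0.77, 2.02], [0.04, 2.7], [-1, 4.14], [0.28, 2.66], [-3.11, 3.11]. Speed limits (rad/s): [2.57, 2.57, 3.14, 3.14, 3.14, 3.14].

## Interface

Orientations are given as [roll, pitch, yaw] about the fixed x, y, z axes, in that order (R = Rz(yaw) Ry(pitch) Rx(roll)).
In Python, from cell import * gives the robot as it stands.
- The arm moves only by the shell command python3 -m inch 'ROWS' [OPENING] [FORCE]. ROWS is JSON, a list that holds one entry, the list of rows, each a list of 4 numbers: the shift along the tool's x, y, z in mm, then the turn about the tool's z in rad. In form: [[[x, y, z, roll], ...]]. A call has 1 to 10 rows; each row shifts and turns the commanded pose from where the row before left it, along the tool's axes as they then stand; what a row does not reach is not made up. A row lasts 1/8 s, in which the tool goes at most 62.5 mm and 10.7 degrees, less where a joint would pass 70% of its speed; a pose out of reach is approached as far as the arm can. A call with a gripper value outside its range is refused whole. OPENING is the closure, from -1 (fully open) to 1 (shut), set as the call begins (- or left out, the last holds). The fingers move at their own pace and stop on an object; FORCE is the grip in N (left out, the last holds). Time passes only in rows, so rows that do not move let the fingers close. It gives the time, the measured TCP pose, the force and the opening at its end, in the units of the state.
- observe(): the state, without advancing time (a new reading comes with each control period).
- read_camera(name): name is "side" or "top"; returns a dict with "img" (480x640x3 uint8, blue, green, red), "fx", "fy", "cx", "cy" (pixels), "k1" (the pictures are not rectified: a ray, as slopes to the right and down, at radius r is drawn at 1 + k1 r^2 times it, then the intrinsics apply), "eye" and "rotation" of the camera in the world. Camera axes: x right, y down, z forward; pixel columns grow to the right and rows downward; lengths in m; the calibration is good to about 2 mm. A picture is of the moment at which its call begins. There is no depth.
- hand_in(): hands the job in, once; it reports no verdict.
Trained networks look in the newest picture that a camera, given by its name, has taken for a name from the list of things; names that differ only in an ending like _2 or _b are one class to them, and where a whole thing is asked for, a point or a joint stands for the part that bears it (a point fixed in the world has none). Each returns a list of dicts, best first, with "conf" (0 to 1); they miss things now and then, are a little off and sometimes report something else, mostly with a low value. They report only what shows in the picture. A call takes as long as a camera call. They do not tell look-alikes from the thing itself.
- boxes_of(camera, label): "at" ([row, column] in pixels, amid what is visible of it).
- place_of(camera, label): "at" ([row, column] in pixels: a listed point, or the origin of a listed thing).
The state is a dict: "time": time; "qpos": joint angles; "qvel": joint speeds; "joint_efforts": joint torques, N m; "tool_pos": TCP position; "tool_rot": TCP orientation; "contact_force": force on the tool from outside, world axes, zero at the start; "torque": the same for the moment, N m; "opening": finger opening in m.
Only numpy, scipy, OpenCV 4.12 (cv2) and the standard library are available. Lean on these libraries where they do the work, as an engineer would, in place of code of your own. Each camera call takes 0.05 s, during which the arm holds its last target. There are 200 camera calls.

## Task

The cast cover lies painted side down on the bench, beside the lapping board. Without gripping it or picking it up, use the fingertips to slide it up against the board's nearest side, tip it up on edge there and let it go over onto the board, then push it on until the whole bare gasket face lies flat on the dark abrasive paper with nothing overhanging. Leave the dish of bolts, the oil bottle, the wrench and the tin where they are.

Things in the scene. Friction and masses are not known exactly. Their poses are not given: they have to be found in the camera images.
- cover: Loose cast aluminium cover, 225 to 375 g, 14 mm thick: flange 120 (own x) x 100 (own y) x 8 mm. One face bare silver with a dark gasket stain, flat; the other blue with a raised panel 92 x 72 x 6 mm. Origin: centre of the panel's outer surface; own z points to the bare face, at z = 14 mm. Starts lying on the panel, bare face up, left or right of the board, a 120 mm edge facing it, up to 0.3 rad askew.
- board: Lapping board screwed to the bench: brown slab 270 (own x) x 200 (own y) x 16 mm high, upright sides. Dark abrasive paper on top: 230 mm along x, the full 200 mm along y, flush with the two 270 mm sides. Origin: centre of the underside; z up, x roughly away from the robot, y roughly to its left, turned up to 0.2 rad. The cover starts beyond its +y or -y side.
- dish: Bystander: round steel parts dish holding bolts, 104 mm across, 26 mm high, loose, on the other side of the board from the cover. Origin: centre of its underside.
- oil: Bystander: yellow oil bottle with a red cap, 52 mm across, 125 mm high, standing beyond the board. Origin: centre of its underside.
- wrench: Bystander: steel wrench lying flat beyond the board, roughly across the robot's view, about 180 mm long. Origin: on its underside, near the middle.
- paste: Bystander: low round tin of lapping paste, 60 mm across, 50 mm high, standing beyond the board. Origin: centre of its underside.
- cover_corner0 (a point): Corner of the cover's bare face, at own x = 60 mm, y = 50 mm, z = 14 mm of the cover.
- cover_corner1 (a point): Corner of the cover's bare face, at own x = 60 mm, y = -50 mm, z = 14 mm of the cover.
- cover_corner2 (a point): Corner of the cover's bare face, at own x = -60 mm, y = -50 mm, z = 14 mm of the cover.
- cover_corner3 (a point): Corner of the cover's bare face, at own x = -60 mm, y = 50 mm, z = 14 mm of the cover.
Not all that is in view belongs to the job. What is shaped like the cover but green, pink or yellow is not meant.

How it is judged:
On the way, in this order (a step that is already met when the one before it is completed fails the run):
1. the cover, still bare face up, is pushed up against the side of the board it lay beside ((y of cover in the frame of board between 0.1 and 0.158 m or y of cover in the frame of board between -0.158 and -0.1 m) and angle between cover's own z axis and vertical below 0.3 rad), for 0.05 s.
2. the cover stands on edge against that side of the board ((y of cover in the frame of board between 0.07 and 0.15 m or y of cover in the frame of board between -0.15 and -0.07 m) and angle between cover's own z axis and vertical between 1.2 and 1.95 rad), for 0.04 s.
At the end, for the whole second after the job is handed in: The cover lies still and flat (within 0.08 rad) on the lapping board, bare gasket face down and blue raised panel up, all four corners within the 230 x 200 mm abrasive paper (angle between cover's own z axis and vertical above 3.06 rad and height (world z) of cover between 0.026 and 0.034 m and x of cover_corner0 in the frame of board between -0.115 and 0.115 m and y of cover_corner0 in the frame of board between -0.1 and 0.1 m and x of cover_corner1 in the frame of board between -0.115 and 0.115 m and y of cover_corner1 in the frame of board between -0.1 and 0.1 m and x of cover_corner2 in the frame of board between -0.115 and 0.115 m and y of cover_corner2 in the frame of board between -0.1 and 0.1 m and x of cover_corner3 in the frame of board between -0.115 and 0.115 m and y of cover_corner3 in the frame of board between -0.1 and 0.1 m and linear speed of cover below 0.01 m/s and angular speed of cover below 0.1 rad/s); the robot touches nothing.
It fails at once if the cover is picked up: all four corners of its bare face more than 45 mm above the bench (height (world z) of each of cover_corner0, cover_corner1, cover_corner2, cover_corner3 above 0.045 m).
It fails at once if a bystander is moved more than 20 mm (distance of any of dish, oil, wrench, paste from where it was at the start of the episode above 0.02 m).
It also fails if it takes over 58 s, if anything falls off the work surface, if the arm or the gripper's body presses on something with over 40 N, if the wrist force passes 120 N, or if a joint passes its speed limit or range.

## Working session

There is one attempt and no reset: what is moved stays moved. The work goes in short steps, Python scripts to look and compute and a shell command to move; the robot and the scene stay as the last step left them, time stands still between calls to the robot, and variables do not carry over. Pictures are saved under pics/ and viewed, about 8 in all and at most 12, crops included, and the job is handed in when it is done.

```bash
ls; mkdir -p pics; cat > h.py <<'E'
from cell import *
import numpy as np, cv2
def ray(c,at):
    v,u=at; p=np.array([(u-c["cx"])/c["fx"],(v-c["cy"])/c["fy"]]); q=p.copy()
    for _ in range(20): q=p/(1+c["k1"]*(q@q))
    d=np.array(c["rotation"])@np.array([q[0],q[1],1.]); return np.array(c["eye"]),d
def w(c,at,z):
    e,d=ray(c,at); return e+d*(z-e[2])/d[2]
def px(c,P):
    p=np.array(c["rotation"]).T@(np.array(P)-np.array(c["eye"])); q=p[:2]/p[2]; q=q*(1+c["k1"]*(q@q))
    return q[1]*c["fy"]+c["cy"],q[0]*c["fx"]+c["cx"]
E
python3 - <<'E'
from h import *
s=observe(); print({k:np.round(v,3) for k,v in s.items()})
for n in("top","side"):
    c=read_camera(n); cv2.imwrite(f"pics/{n}0.png",c["img"]); print(n,np.round(c["eye"],3),np.round(c["rotation"],3).tolist(),c["k1"])
    for l,z in(("cover",0),("cover_corner0",.014),("cover_corner1",.014),("cover_corner2",.014),("cover_corner3",.014),("board",0),("dish",0),("oil",0),("wrench",0),("paste",0)):
        for r in place_of(n,l)[:3]: print(l,np.round(r["at"],0),round(r["conf"],2),np.round(w(c,r["at"],z),3)[:2])
E
```

```text
pics
{'time': np.float64(0.0), 'qpos': array([ 1.053,  0.343,  1.525,  0.   ,  1.275, -0.146]), 'qvel': array([-0.001, -0.001,  0.   ,  0.   , -0.001, -0.001]), 'joint_efforts': array([  0.   , -43.124, -24.422,   0.072,   0.056,  -0.   ]), 'tool_pos': array([0.19 , 0.489, 0.226]), 'tool_rot': array([-3.14, -0.  ,  2.77]), 'contact_force': array([-0.252, -0.202, -0.118]), 'torque': array([ 0.101, -0.041,  0.014]), 'opening': np.float64(0.092)}
top [0.517 0.081 1.194] [-3.107, -0.013, -1.581] -0.10891487431083832Traceback (most recent call last):
  File "<stdin>", line 6, in <module>
  File "h.py", line 8, in w
    e,d=ray(c,at); return e+d*(z-e[2])/d[2]
                                       ~^^^
IndexError: invalid index to scalar variable.
```

View pics/top0.png

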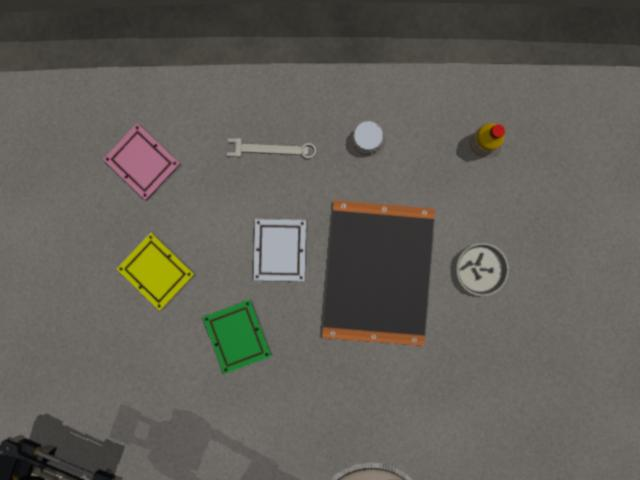

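The top view shows the silver cover at about row 250, col 280, on the board's left (+y) side. The board is at (273, 380), and the green lookalike is close by at (337, 237). The camera's rotation is given as rpy, so I'll fix the helper.

```bash
sed -i 's/np.array(c\["rotation"\])/Rot(c)/' h.py; cat >> h.py <<'E'
from scipy.spatial.transform import Rotation as R_
def Rot(c): return R_.from_euler("xyz",c["rotation"]).as_matrix()
E
python3 - <<'E'
from h import *
for n in("top","side"):
    c=read_camera(n); cv2.imwrite(f"pics/{n}0.png",c["img"]); print(n,np.round(c["eye"],3),np.round(c["rotation"],3).tolist(),c["k1"])
    for l,z in(("cover",0),("cover_corner0",.014),("cover_corner1",.014),("cover_corner2",.014),("cover_corner3",.014),("board",0),("dish",0),("oil",0),("wrench",0),("paste",0)):
        for r in place_of(n,l)[:4]: print(l,np.round(r["at"],0),round(r["conf"],2),np.round(w(c,r["at"],z),3)[:2])
    if n=="top":
        for nm,z,P in(("cover",.014,[(219,254),(219,306),(281,305),(281,253)]),("paper",.016,[(213,333),(217,433),(335,425),(328,325)]),("slab",.016,[(202,334),(208,435),(346,424),(337,323)]),("green",.014,[(318,204),(301,249),(354,271),(372,224)])):
            print(nm,[np.round(w(c,a,z)[:2],3).tolist() for a in P])
E
```

```text
top [0.517 0.081 1.194] [-3.107, -0.013, -1.581] -0.10891487431083832
cover [161. 143.] 0.92 [0.722 0.448]
cover [272. 157.] 0.87 [0.5   0.419]
cover [333. 238.] 0.78 [0.377 0.257]
cover [253. 281.] 0.64 [0.535 0.171]
cover_corner0 [216. 253.] 0.91 [0.608 0.224]
cover_corner0 [162. 177.] 0.89 [0.716 0.376]
cover_corner0 [316. 200.] 0.88 [0.413 0.33 ]
cover_corner0 [275. 196.] 0.84 [0.492 0.337]
cover_corner1 [216. 253.] 0.91 [0.608 0.224]
cover_corner1 [162. 177.] 0.89 [0.716 0.376]
cover_corner1 [316. 200.] 0.88 [0.413 0.33 ]
cover_corner1 [275. 196.] 0.84 [0.492 0.337]
cover_corner2 [216. 253.] 0.91 [0.608 0.224]
cover_corner2 [162. 177.] 0.89 [0.716 0.376]
cover_corner2 [316. 200.] 0.88 [0.413 0.33 ]
cover_corner2 [275. 196.] 0.84 [0.492 0.337]
cover_corner3 [216. 253.] 0.91 [0.608 0.224]
cover_corner3 [162. 177.] 0.89 [0.716 0.376]
cover_corner3 [316. 200.] 0.88 [0.413 0.33 ]
cover_corner3 [275. 196.] 0.84 [0.492 0.337]
board [270. 379.] 0.89 [ 0.499 -0.022]
dish [247. 282.] 0.65 [0.546 0.17 ]
dish [264. 479.] 0.55 [ 0.508 -0.222]
oil [141. 482.] 0.87 [ 0.757 -0.234]
wrench [150.
[... 848 characters left out ...]
 246.] 0.91 [0.407 0.313]
cover_corner1 [208. 274.] 0.91 [0.493 0.325]
cover_corner1 [186. 294.] 0.87 [0.585 0.435]
cover_corner2 [198. 245.] 0.97 [0.423 0.41 ]
cover_corner2 [215. 246.] 0.91 [0.407 0.313]
cover_corner2 [208. 274.] 0.91 [0.493 0.325]
cover_corner2 [186. 294.] 0.87 [0.585 0.435]
cover_corner3 [198. 245.] 0.97 [0.423 0.41 ]
cover_corner3 [215. 246.] 0.91 [0.407 0.313]
cover_corner3 [208. 274.] 0.91 [0.493 0.325]
cover_corner3 [186. 294.] 0.87 [0.585 0.435]
board [285. 302.] 0.64 [ 0.485 -0.014]
dish [344. 338.] 0.9 [ 0.504 -0.215]
oil [322. 449.] 0.77 [ 0.753 -0.232]
oil [262. 403.] 0.35 [ 0.752 -0.011]
wrench [225. 371.] 0.81 [0.739 0.171]
paste [258. 405.] 0.88 [0.762 0.001]
```

View pics/side0.png

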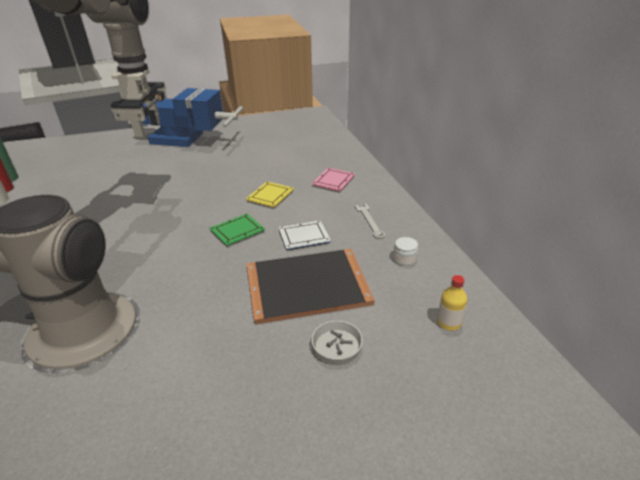

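The side view confirms the layout: cover at (235, 304), board at (285, 305), with the lookalikes behind. In board terms, the yaw is about -0.09, the centre is (0.494, -0.021), and the cover lies at board (0.029, 0.198). The tool stays vertical, so I'll set tool x along board +y, push the far edge with both fingertips, then lift it by friction along an arc.

```bash
python3 -m inch '[[[0,0,0,0.184],[0,0,0,0.184],[0,0,0,0.184],[0,0,0,0.184],[0,0,0,0.184],[0,0,0,0.184],[0,0,0,0.185],[0,0,0,0]]]' -0.3
python3 -m inch '[[[-20,38,0,0],[-24,47,0,0],[-24,47,0,0],[-24,47,0,0],[-24,47,0,0],[-24,47,0,0],[-24,47,0,0],[-24,47,0,0],[-8,10,0,0],[0,0,0,0]]]'; python3 -c "
from cell import *
import cell;print([k for k in dir(cell) if k[0]!='_']); print(grip_point_offset)"
```

```text
time: 2.2
tool_pos: [0.1907, 0.4892, 0.2268]
tool_rot: [3.142, -0.0, 1.482]
contact_force: [-0.1, -0.4, -0.2]
opening: 0.0597
time: 3.45
tool_pos: [0.5486, 0.2596, 0.2263]
tool_rot: [-3.141, -0.0, 1.482]
contact_force: [-0.4, -0.3, -0.0]
opening: 0.0597
['IKError', 'boxes_of', 'grip_point_offset', 'hand_in', 'observe', 'place_of', 'read_camera']
0.0188
```

```bash
python3 -m inch '[[[0,0,50,0],[0,0,55,0],[0,0,55,0],[0,0,40,0],[0,0,14,0],[0,0,6,0],[0,0,0,0]]]'
python3 -m inch '[[[-12,0,0,0],[-10,0,0,0],[-8,0,0,0],[-8,0,0,0],[-8,0,0,0],[-8,0,0,0],[-6,0,0,0],[-5,0,0,0],[0,0,0,0]]]'
python3 - <<'E'
from h import *
c=read_camera("top"); u=c["img"][170:370,180:460]; cv2.imwrite("pics/t1.png",cv2.resize(u,None,fx=2.8,fy=2.8,interpolation=cv2.INTER_CUBIC))
E
```

```text
time: 4.32
tool_pos: [0.5492, 0.2607, 0.0081]
tool_rot: [3.14, -0.001, 1.482]
contact_force: [0.9, -0.3, 0.2]
opening: 0.0595
time: 5.45
tool_pos: [0.5424, 0.1946, 0.0065]
tool_rot: [-3.141, 0.001, 1.481]
contact_force: [-0.2, 0.6, 1.1]
opening: 0.0595
```

View pics/t1.png

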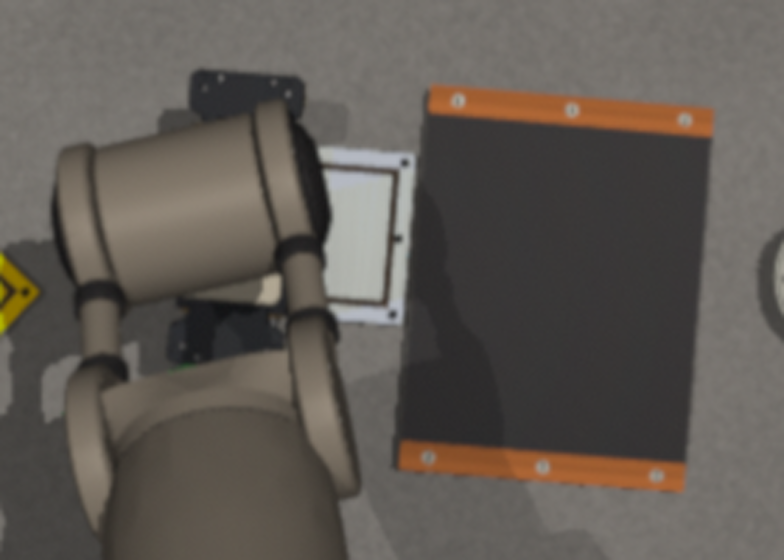

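The cover is square to the board, with about 4 mm left (right edge at col 413, board side at col 420 in the crop). I'll creep in while watching the force.

```bash
python3 -m inch '[[[-3,0,0,0],[0,0,0,0],[0,0,0,0]]]'
python3 -m inch '[[[-2,0,0,0],[0,0,0,0],[0,0,0,0]]]'
python3 -m inch '[[[-2,0,0,0],[0,0,0,0],[0,0,0,0]]]'
```

```text
time: 5.88
tool_pos: [0.5424, 0.1923, 0.0066]
tool_rot: [-3.141, 0.0, 1.481]
contact_force: [-0.2, 0.4, -0.7]
opening: 0.0594
time: 6.25
tool_pos: [0.5423, 0.1903, 0.0067]
tool_rot: [-3.142, 0.0, 1.481]
contact_force: [-0.8, 0.0, -0.6]
opening: 0.0596
time: 6.62
tool_pos: [0.5421, 0.1883, 0.0068]
tool_rot: [3.142, -0.0, 1.481]
contact_force: [-0.1, 0.1, -0.1]
opening: 0.0594
```

```bash
for i in 1 2; do :; done; python3 -m inch '[[[-2,0,0,0],[0,0,0,0]]]'
python3 -m inch '[[[-1,0,0,0],[0,0,0,0]]]'
python3 -m inch '[[[-1,0,0,0],[0,0,0,0]]]'
```

```text
time: 6.88
tool_pos: [0.5424, 0.1879, 0.007]
tool_rot: [3.14, -0.003, 1.48]
contact_force: [0.9, 8.1, -1.1]
opening: 0.0594
time: 7.12
tool_pos: [0.5424, 0.1879, 0.0071]
tool_rot: [3.14, -0.004, 1.48]
contact_force: [0.1, 12.4, -0.9]
opening: 0.0599
time: 7.38
tool_pos: [0.5424, 0.1878, 0.0072]
tool_rot: [3.139, -0.005, 1.48]
contact_force: [1.9, 16.9, -1.3]
opening: 0.0597
```

It's flush, with stiffness about 4.4 N/mm. The tips should sit lower, below the flange's lower corner, so I'll back off, drop 4 mm, press again and try a lift.

```bash
python3 -m inch '[[[7,0,0,0],[0,0,4,0],[-7,0,0,0],[0,0,0,0]]]'
python3 -m inch '[[[0,0,-3,0],[0,0,-3,0],[0,0,-3,0],[0,0,0,0]]]'
python3 -m inch '[[[0,0,-4,0],[0,0,-4,0],[0,0,-3,0],[0,0,0,0]]]'
python3 - <<'E'
from h import *
c=read_camera("side"); u=c["img"][170:320,220:400]; cv2.imwrite("pics/s1.png",cv2.resize(u,None,fx=4,fy=4,interpolation=cv2.INTER_CUBIC))
E
```

```text
time: 7.88
tool_pos: [0.5418, 0.1879, 0.0028]
tool_rot: [3.141, -0.006, 1.478]
contact_force: [-0.5, 21.1, -0.7]
opening: 0.0595
time: 8.38
tool_pos: [0.5418, 0.1877, 0.0121]
tool_rot: [3.141, -0.006, 1.479]
contact_force: [0.1, 19.6, -0.4]
opening: 0.0598
time: 8.88
tool_pos: [0.5418, 0.1867, 0.0232]
tool_rot: [3.141, -0.004, 1.479]
contact_force: [-0.9, 15.2, 0.4]
opening: 0.0595
```

View pics/s1.png

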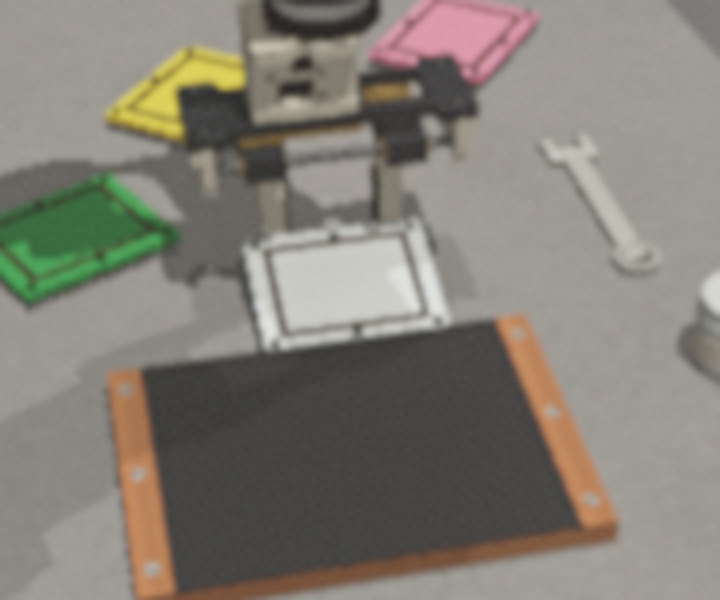

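The cover is tilting: its far edge rises with the fingers while the near edge stays at the board side. I'll continue along the arc.

```bash
python3 -m inch '[[[-0.7,0,-5,0],[-1,0,-5,0],[-1.3,0,-4.5,0],[-1.5,0,-4.5,0],[-1.7,0,-4.5,0],[-1.9,0,-4.5,0],[0,0,0,0]]]'
python3 -m inch '[[[-2.2,0,-4.3,0],[-2.4,0,-4.2,0],[-2.6,0,-4.1,0],[0,0,0,0]]]'
```

```text
time: 9.8
tool_pos: [0.5413, 0.1766, 0.0512]
tool_rot: [3.14, -0.001, 1.48]
contact_force: [1.1, 6.2, 1.9]
opening: 0.06
time: 10.3
tool_pos: [0.5406, 0.1689, 0.0636]
tool_rot: [3.141, -0.0, 1.48]
contact_force: [0.9, 4.1, 2.7]
opening: 0.0597
```

```bash
python3 -m inch '[[[-2.6,0,-4.2,0],[-2.8,0,-4.2,0],[0,0,0,0]]]'
python3 - <<'E'
from h import *
c=read_camera("side"); u=c["img"][170:320,220:400]; cv2.imwrite("pics/s2.png",cv2.resize(u,None,fx=4,fy=4,interpolation=cv2.INTER_CUBIC))
E
```

```text
time: 10.68
tool_pos: [0.5397, 0.1629, 0.0718]
tool_rot: [-3.141, 0.001, 1.481]
contact_force: [1.2, -0.0, -0.7]
opening: 0.0599
```

View pics/s2.png

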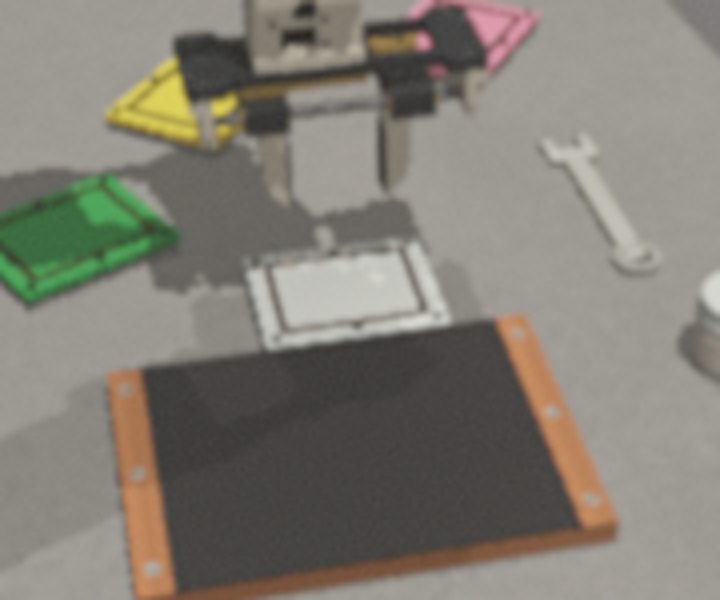

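The cover slipped off the tips and fell back flat. My arc ignored the near edge dropping 6 mm as it tips, so the fingers rose too fast. I'll go back and repeat it with a corrected arc, lower tips and a firmer preload.

```bash
python3 -m inch '[[[20,0,0,0],[25,0,0,0],[0,0,30,0],[0,0,30,0],[0,0,7,0],[0,0,0,0]]]'
python3 -m inch '[[[0,0,2.5,0],[-8,0,0,0],[-8,0,0,0],[-3,0,0,0],[0,0,0,0],[0,0,0,0]]]'
```

```text
time: 11.48
tool_pos: [0.5439, 0.2092, 0.0047]
tool_rot: [-3.141, 0.0, 1.481]
contact_force: [0.2, 0.6, 0.5]
opening: 0.0599
time: 12.22
tool_pos: [0.5422, 0.1895, 0.0022]
tool_rot: [-3.141, 0.0, 1.481]
contact_force: [-0.3, 0.8, -0.2]
opening: 0.0592
```

```bash
python3 -m inch '[[[-3,0,0,0],[-3,0,0,0],[0,0,0,0]]]'
python3 -m inch '[[[-1.5,0,0,0],[0,0,0,0]]]'
```

```text
time: 12.6
tool_pos: [0.5424, 0.1879, 0.0027]
tool_rot: [3.139, -0.007, 1.479]
contact_force: [0.9, 19.8, -1.3]
opening: 0.0594
time: 12.85
tool_pos: [0.5424, 0.1878, 0.0028]
tool_rot: [3.139, -0.008, 1.479]
contact_force: [1.6, 27.2, -1.4]
opening: 0.0594
```

```bash
python3 -m inch '[[[0.2,0,-4.3,0],[0,0,-4.3,0],[-0.2,0,-4.2,0],[-0.4,0,-4.2,0],[-0.7,0,-4.1,0],[-1,0,-4,0],[0,0,0,0]]]'
python3 -m inch '[[[-1.5,0,-4.3,0],[-1.7,0,-4.2,0],[-1.8,0,-4.2,0],[0,0,0,0]]]'
```

```text
time: 13.72
tool_pos: [0.5423, 0.1853, 0.0288]
tool_rot: [3.138, -0.008, 1.48]
contact_force: [-1.1, 23.8, 3.3]
opening: 0.0599
time: 14.22
tool_pos: [0.542, 0.1813, 0.0422]
tool_rot: [3.137, -0.01, 1.48]
contact_force: [-1.3, 27.0, 6.9]
opening: 0.0597
```

```bash
python3 -m inch '[[[-2.1,0,-4.2,0],[-2.3,0,-4,0],[-2.4,0,-3.8,0],[-2.5,0,-3.6,0],[0,0,0,0]]]'
python3 -m inch '[[[-2.8,0,-3.8,0],[-3,0,-3.7,0],[-3.2,0,-3.6,0],[0,0,0,0]]]'
```

```text
time: 14.85
tool_pos: [0.5416, 0.1704, 0.0582]
tool_rot: [3.137, -0.008, 1.48]
contact_force: [-1.3, 19.5, 12.2]
opening: 0.0598
time: 15.35
tool_pos: [0.5403, 0.1583, 0.0682]
tool_rot: [3.138, -0.002, 1.481]
contact_force: [0.7, 4.4, 3.9]
opening: 0.0595
```

```bash
python3 -m inch '[[[-4.2,0,-2.8,0],[-4.2,0,-2.8,0],[-4.3,0,-2.7,0],[-4.4,0,-2.6,0],[0,0,0,0]]]'
python3 - <<'E'
from h import *
c=read_camera("side"); u=c["img"][170:320,220:400]; cv2.imwrite("pics/s3.png",cv2.resize(u,None,fx=4,fy=4,interpolation=cv2.INTER_CUBIC))
E
```

```text
time: 15.98
tool_pos: [0.5375, 0.1392, 0.0775]
tool_rot: [-3.141, 0.0, 1.48]
contact_force: [0.8, 0.2, -0.3]
opening: 0.0596
```

View pics/s3.png

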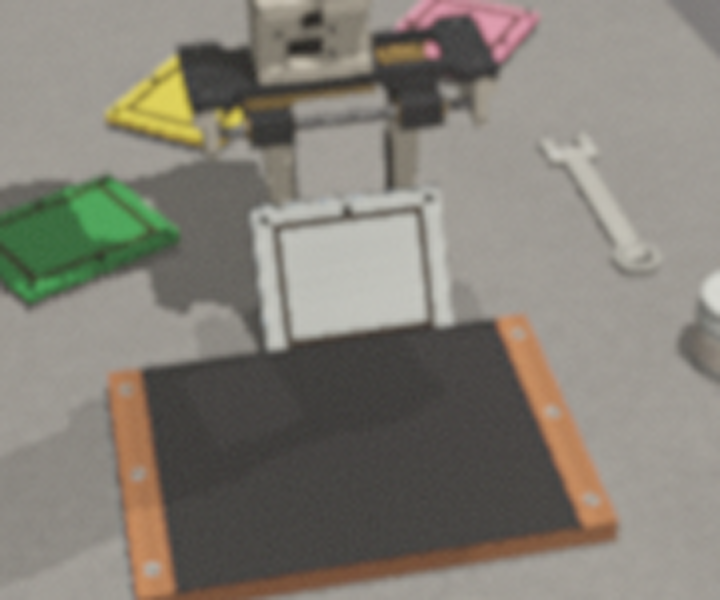

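The cover is standing at about 60°, leaning on the fingertips with its near edge at the board. I'll keep pushing slowly past vertical.

```bash
python3 -m inch '[[[-4.5,0,-1.5,0],[-4.5,0,-1,0],[-4.5,0,-1,0],[-4.5,0,-1,0],[-4.5,0,0,0],[-4.5,0,0,0],[-4.5,0,0,0],[0,0,0,0]]]'
python3 -m inch '[[[-4.5,0,0,0],[-4.5,0,0,0],[-4.5,0,0,0],[0,0,0,0]]]'
python3 - <<'E'
from h import *
c=read_camera("side"); u=c["img"][170:320,220:400]; cv2.imwrite("pics/s4.png",cv2.resize(u,None,fx=4,fy=4,interpolation=cv2.INTER_CUBIC))
E
```

```text
time: 17.02
tool_pos: [0.5354, 0.1086, 0.0839]
tool_rot: [3.139, -0.001, 1.48]
contact_force: [-3.1, 2.9, 13.5]
opening: 0.0601
time: 17.52
tool_pos: [0.5345, 0.0956, 0.085]
tool_rot: [3.138, -0.002, 1.48]
contact_force: [-5.8, 5.1, 22.1]
opening: 0.06
```

View pics/s4.png

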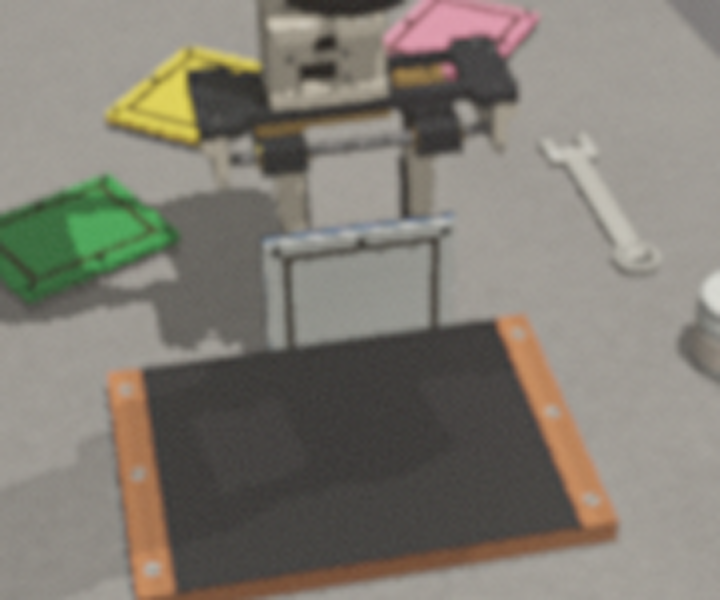

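The cover is nearly vertical, and a 22 N upward force shows the tips have caught on the raised panel's ledge. I'll ease up a few mm and push over.

```bash
python3 -m inch '[[[0,0,-4,0],[0,0,-3,0],[0,0,0,0]]]'
python3 -m inch '[[[-3,0,0,0],[-3,0,0,0],[-3,0,0,0],[-3,0,0,0],[-3,0,0,0],[0,0,0,0]]]'
```

```text
time: 17.95
tool_pos: [0.5337, 0.0948, 0.089]
tool_rot: [-3.141, 0.0, 1.481]
contact_force: [-0.1, 1.2, -0.4]
opening: 0.0594
time: 18.7
tool_pos: [0.5323, 0.0798, 0.0891]
tool_rot: [3.142, -0.0, 1.48]
contact_force: [-0.2, -0.2, 0.2]
opening: 0.0598
```

```bash
python3 -m inch '[[[-4,0,0,0],[-5,0,0,0],[-6,0,0,0],[-6,0,0,0],[0,0,0,0],[0,0,0,0]]]'
python3 - <<'E'
from h import *
c=read_camera("side"); u=c["img"][170:320,220:400]; cv2.imwrite("pics/s5.png",cv2.resize(u,None,fx=4,fy=4,interpolation=cv2.INTER_CUBIC))
E
```

```text
time: 19.45
tool_pos: [0.5305, 0.0592, 0.0891]
tool_rot: [3.142, -0.0, 1.481]
contact_force: [-1.2, 0.4, -0.3]
opening: 0.0595
```

View pics/s5.png

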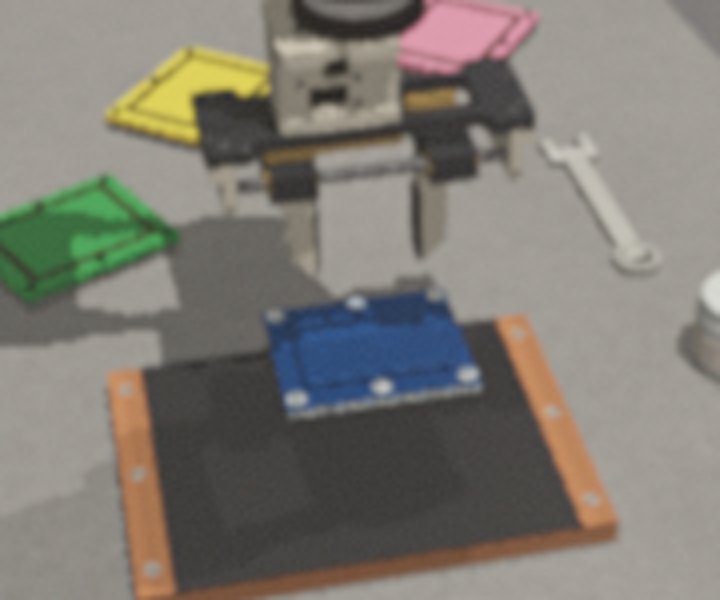

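It went over: blue side up, lying on the board with its rear edge overhanging. I'll back off, drop to flange height above the board and push on.

```bash
python3 -m inch '[[[25,0,0,0],[30,0,0,0],[30,0,0,0],[0,0,30,0],[0,0,30,0],[0,0,8.5,0],[0,0,0,0]]]'
python3 -m inch '[[[-12,0,0,0],[-12,0,0,0],[-12,0,0,0],[-10,0,0,0],[-8,0,0,0],[-8,0,0,0],[-8,0,0,0],[-8,0,0,0],[-8,0,0,0],[0,0,0,0]]]'
```

```text
time: 20.38
tool_pos: [0.5381, 0.1439, 0.0206]
tool_rot: [-3.141, 0.0, 1.481]
contact_force: [-1.0, 0.0, 0.2]
opening: 0.0597
time: 21.62
tool_pos: [0.53, 0.0573, 0.0204]
tool_rot: [-3.141, 0.001, 1.48]
contact_force: [0.2, -0.0, 0.9]
opening: 0.0598
```

```bash
python3 -m inch '[[[-6,0,0,0],[-6,0,0,0],[-4,0,0,0],[0,0,0,0],[15,0,0,0],[30,0,0,0],[0,0,-50,0],[45,0,-40,0],[60,0,0,0],[60,0,0,0]]]'
python3 -m inch '[[[60,0,0,0],[60,0,0,0],[0,0,0,0]]]'
python3 - <<'E'
from h import *
c=read_camera("top"); u=c["img"][170:370,180:460]; cv2.imwrite("pics/t2.png",cv2.resize(u,None,fx=2.8,fy=2.8,interpolation=cv2.INTER_CUBIC))
for l in("cover","board","dish","oil","wrench","paste"):
  for r in place_of("top",l)[:4]: print(l,np.round(r["at"]),round(r["conf"],2),np.round(w(c,r["at"],.03 if l=="cover" else 0),3)[:2])
# blue blob corners
h=cv2.cvtColor(c["img"],cv2.COLOR_BGR2HSV); m=cv2.inRange(h,(100,90,40),(130,255,255)); m[:, :300]=0
k=max(cv2.findContours(m,0,2)[0],key=cv2.contourArea); B=cv2.boxPoints(cv2.minAreaRect(k))
C=np.array([.4935,-.021]);X=np.array([.996,-.09]);Y=np.array([.09,.996])
for u_,v_ in B: p=w(c,(v_,u_),.024)[:2]; print((u_,v_),np.round(p,3),"board:",np.round([(p-C)@X,(p-C)@Y],3))
E
```

```text
time: 22.88
tool_pos: [0.5479, 0.2542, 0.1117]
tool_rot: [3.14, -0.001, 1.481]
contact_force: [1.4, -1.0, 0.4]
opening: 0.0594
time: 23.25
tool_pos: [0.557, 0.3764, 0.11]
tool_rot: [3.141, -0.001, 1.487]
contact_force: [-0.2, 0.0, -0.3]
opening: 0.06
cover [162. 141.] 0.85 [0.715 0.443]
cover [334. 236.] 0.82 [0.379 0.258]
cover [270. 154.] 0.8 [0.504 0.417]
cover [258. 382.] 0.63 [ 0.523 -0.027]
dish [267. 478.] 0.77 [ 0.503 -0.222]
oil [141. 479.] 0.88 [ 0.757 -0.228]
wrench [151. 269.] 0.64 [0.739 0.194]
paste [141. 364.] 0.78 [0.757 0.005]
(np.float32(349.95294), np.float32(287.61172)) [0.466 0.037] board: [-0.032  0.055]
(np.float32(354.7647), np.float32(225.0588)) [0.587 0.026] board: [0.089 0.055]
(np.float32(407.07056), np.float32(229.08237)) [ 0.579 -0.076] board: [ 0.09  -0.047]
(np.float32(402.2588), np.float32(291.63528)) [ 0.457 -0.065] board: [-0.032 -0.047]
```

View pics/t2.png

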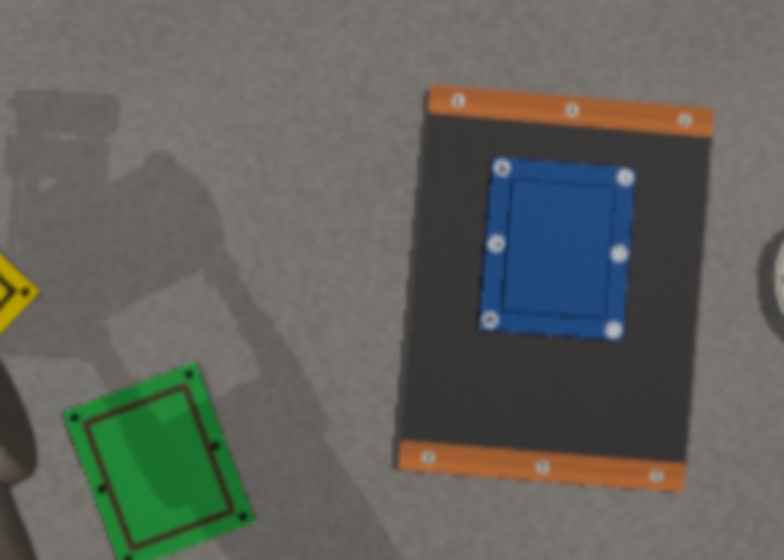

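The cover lies blue side up and square, with dark paper showing on all four sides: 25 mm or more at the tight end and about 45 mm at each long side. The robot is clear and the bystanders have not moved. Handing in.

```bash
python3 -c "
from cell import *
print(hand_in())"
```

```text
the job is handed in; nothing more can be done
None
```

The cover is on the lapping board, bare gasket face down and fully on the abrasive paper, and I handed the job in at about 23 s of the 58 s. `hand_in()` gives no verdict, so I don't have a pass or fail.

**What I did:** I slid the cover flush against the board's +y side with both fingertips. I then tipped it on edge by pressing on its far edge and lifting, let it fall over onto the board, and pushed it inward. It was never gripped.

**What went wrong on the way:**
- **First tip attempt:** the cover slipped off the fingertips partway up and fell back flat by the board. I corrected the lifting path and the second attempt worked.
- **Near vertical:** the tips caught on the raised panel's ledge (about 22 N upward, below the limits). I lifted them a few mm and carried on.

**Last checks, from the top camera:**
- **Position:** the corners in the board frame are about x -0.032 to 0.090 and y -0.047 to 0.055. Against the paper's ±0.115 and ±0.100, at least 25 mm is left on every side.
- **Pose:** the blue panel is up and the cover is square to the board. I did not measure its height or flatness directly.
- **Bystanders:** the dish, oil bottle, wrench and tin were found within about 6 mm of their starting positions, which is within the detectors' scatter.
- **Robot:** the arm was clear of everything.
- **Disagreement:** the board detector returned nothing in the last picture, so I used the board pose measured at the start (the board is screwed down).

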